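# Tug-test the spring clips and sort out the weak one

## Task

One of the three card clips in the rack has a tired spring. Find it by tugging the cards gently upward: a sound clip resists firmly and must keep its card seated, so let go as soon as it resists and never load a clip that holds its card with more than 20 N; the weak one lets its card slide out under a light pull. Draw that card right out first, then slide the weak clip out of the front of the rack, and lower both, clip and card, into the blue basket; leave the sound clips and everything else where they are.

Things in the scene. Friction and masses are not known exactly. Their poses are not given: they have to be found in the camera images.
- rack: grey steel rack, fixed, 90 mm deep (x), 310 wide (y); origin: centre of the underside, z up, open front at -x. Three slots along x at y = -100, 0, 100 mm: floor 8 mm up, 50 mm between walls (2 mm play each side of a foot), lips 35 mm apart over the feet (tops at 19 mm, 1.5 mm vertical play). A stop closes them at +x; a clip leaves only by sliding about 80 mm to -x, then lifts.
- clip_1: spring card clip on a dark steel foot 44 x 46 x 5 mm held under the rack's lips: aluminium block 40 x 30 mm (x by y), top at z 52 mm; origin: centre of the foot's underside, axes as the rack's. Jaws at z 25 to 52 mm: fixed at +y, black sprung one at -y, a card between them. Grip across y (30 mm, rigid, z 15 to 52). About 0.2 kg. All three look alike; the number does not tell the strength.
- card_1: orange test card upright in the jaws of clip_1, 36 mm wide (x), 5 thick (y), 80 tall, with a pull tab at the top (z 64 to 80 mm, 30 mm along x, 12 thick: grip it across y); origin: centre of its lower edge, which stands 25 mm above the clip's origin; held over 27 mm. About 30 g. A sound clip holds it against at least 22 N along z; the weak one lets it slide at 2 to 6 N.
- clip_2: spring card clip, same as clip_1 in size, look and axes (its strength may differ).
- card_2: test card in clip_2, same as card_1 in size, look and axes.
- clip_3: spring card clip, same as clip_1 in size, look and axes (its strength may differ).
- card_3: test card in clip_3, same as card_1 in size, look and axes.
- basket: blue slotted plastic basket, open on top, fixed, 153 x 249 mm (x by y), 62 mm high; origin: centre of its underside, z up. Inner floor 114 x 210 mm, 3 mm up; walls flare outward a little.
- duct_tape: bystander, loose: roll of grey tape lying flat, 103 mm across, 48 mm high; origin: centre of its underside.
- tape_measure: bystander, loose: yellow tape measure, 38 x 75 x 62 mm; origin: centre of its underside.
- pliers_red: bystander, loose: red pliers lying, 47 x 148 x 12 mm; origin: centre of its underside.
- spring_clips: bystander, loose: bunch of wire clips, 70 x 70 x 41 mm; origin: centre of its underside.
- electrical_tape: bystander, loose: black roll of tape, 55 mm across, 19 mm high; origin: centre of its underside.
- screwdriver_red: bystander, loose: red screwdriver, 199 mm long, lying at the right edge; origin: centre of its underside.
- bench_marker: bystander, loose: red and white marker pen, 135 mm long, lying at the front right; origin: centre of its underside.
There are look-alikes about, which are no part of the job. What is shaped like the clip_2 but green is not meant. What is shaped like the card_3 but purple is not meant.

How it is judged:
By the outcome, as a careful person would: the job done as asked, in the order asked, and still so for the second after the job is handed in, with the robot touching nothing.
It also fails if it takes over 72 s, if anything falls off the work surface, if the arm or the gripper's body presses on something with over 40 N, if the wrist force passes 120 N, or if a joint passes its speed limit or range.

## Robot

A 6-joint arm with a two-finger parallel gripper is mounted at the origin on a cart in front of the work surface, level with it; the furniture and walls round the work are solid. World frame = base frame: x ahead of the robot, y to its left, z up, the work surface at z = 0. Lengths are in m, angles in rad, forces in N, time in s.
With the tool pointing down it reaches from about 0.35 to 0.975 m from the base axis. Payload 17.4 kg.
Tool frame: the origin (TCP) lies at the very end of the fingers, on their centre line; the grasp point (between the pads) lies 19 mm behind it; z points along the fingers, y is the line along which they close (so a half turn about z gives the same grasp; the last joint's range is limited). The gripper opens to 85 mm and grips with 20 to 120 N. Pads are 22 mm wide; open, the fingers measure 114 mm over their backs; the gripper's body (76 mm by 85 mm) begins 54 mm behind the grasp point. The pads swing forward as they close: fully open they stand 13 mm farther back than shut.
Start: joints at [-1.192, 0.116, 1.442, -0, 1.584, -0.038], TCP at [0.273, -0.617, 0.231] pointing down, gripper open.
Joint ranges: [-2.83, 2.83], [-0.83, 2.19], [0.07, 2.5], [-1.14, 4.28], [0.01, 3], [-2.97, 2.97]. Speed limits (rad/s): [1.89, 1.89, 2.22, 3.14, 3.14, 3.14].

## Interface

Orientations are given as a 3x3 rotation matrix whose columns are the frame's x, y, z axes.
In Python, from cell import manip, viewer, order, finder gives the robot as it stands.
- The arm moves only by the shell command python3 -m crank 'ROWS' [FORCE]. ROWS is JSON, a list of rows, each a list of 3 entries, a list of its own where there are three numbers: the shift along the tool's x, y, z normalised to -1 to 1, where 1 is 80 mm, then the turn about the tool's z normalised to -1 to 1, where 1 is 45 degrees, then the closure, from 0 (fully open) to 1 (shut). In form: [[[tx, ty, tz], turn, fingers], ...]. A call has 1 to 10 rows; each row shifts and turns the commanded pose from where the row before left it, along the tool's axes as they then stand; what a row does not reach is not made up. A row lasts 1/12 s, in which the tool goes at most 41.7 mm and 7.16 degrees, less where a joint would pass 70% of its speed; a pose out of reach is approached as far as the arm can. A call with a number of a shift or a turn outside -1 to 1 is refused whole. A call with a gripper value outside its range is refused whole. The fingers move at their own pace and stop on an object; FORCE is the grip in N (left out, the last holds). Time passes only in rows, so rows that do not move let the fingers close. It gives the time, the measured TCP pose, the force, the opening and the grip force at its end, in the units of the state.
- manip.get_obs(): the state, without advancing time (a new reading comes with each control period).
- viewer.read_camera(name): name is "scene" or "top" or "wrist"; returns a dict with "frame" (480x640x3 uint8, blue, green, red), "vfov" (degrees; the focal length in pixels is half the picture's height over the tangent of half this angle, whatever the lens; pixels are square), "cx", "cy" (the principal point, pixels), "xyz" and "orientation" of the camera in the world; the wrist camera has in their place "T_tool_cam" (4x4, takes a point from camera to tool coordinates, whose origin is the TCP and whose axes are the flange's). Camera axes: x right, y down, z forward; pixel columns grow to the right and rows downward; lengths in m; the calibration is good to about 2 mm. A picture is of the moment at which its call begins: read the wrist's pose just before it. There is no depth.
- order.sign_off(): hands the job in; it is judged then, once.
Trained networks look in a picture, given as the dict that the camera call returned (one of the last four; its "shot" number tells which), for a name from the list of things; names that differ only in an ending like _2 or _b are one class to them, and where a whole thing is asked for, a point or a joint stands for the part that bears it (a point fixed in the world has none). Each returns a list of dicts, best first, with "p" (0 to 1); they miss things now and then, are a little off and sometimes report something else, mostly with a low value. They report only what shows in the picture. A call takes as long as a camera call. They do not tell look-alikes from the thing itself.
- finder.find_in(picture, label): "position" ([x, y, z] in m, in world coordinates, good to about 4 mm: the middle of the surface that is visible of it).
The state is a dict: "t": time; "joint_positions": joint angles; "qd": joint speeds; "effort": joint torques, N m; "position": TCP position; "tcp_rot": TCP orientation; "ft_force": force on the tool from outside, world axes, zero at the start; "torque": the same for the moment, N m; "width": opening from 0.0 (shut) to 1.0 (fully open); "grip_force": force on a finger pad.
Only numpy, scipy, OpenCV 4.12 (cv2) and the standard library are available. Lean on these libraries where they do the work, as an engineer would, in place of code of your own. Each camera call takes 0.05 s, during which the arm holds its last target. There are 200 camera calls.

## Working session

There is one attempt and no reset: what is moved stays moved. The work goes in short steps, Python scripts to look and compute and a shell command to move; the robot and the scene stay as the last step left them, time stands still between calls to the robot, and variables do not carry over. Pictures are saved under pics/ and viewed, at most 10 in all, crops included, and the job is handed in when it is done.

```bash
mkdir -p pics; ls; python3 - <<'E'
from cell import manip, viewer, order, finder
import cv2,numpy as np
o=manip.get_obs();print({k:np.round(v,3).tolist() for k,v in o.items()})
for n in("top","scene"):
    p=viewer.read_camera(n);cv2.imwrite(f"pics/{n}0.png",p["frame"])
    print(n,p["vfov"],p["cx"],p["cy"],np.round(p["xyz"],3),np.round(p["orientation"],3).tolist())
    for l in("rack","clip_1","card_1","basket"):
        print(l,[(np.round(d["position"],3).tolist(),round(d["p"],2)) for d in finder.find_in(p,l)])
E
```

```text
pics
{'t': 0.0, 'joint_positions': [-1.192, 0.116, 1.442, 0.0, 1.584, -0.038], 'qd': [0.001, -0.0, -0.0, -0.0, -0.0, 0.0], 'effort': [-0.002, -73.2, -63.249, -0.0, 0.006, 0.0], 'position': [0.273, -0.617, 0.231], 'tcp_rot': [[0.914, 0.405, -0.0], [0.405, -0.914, 0.001], [0.0, -0.001, -1.0]], 'ft_force': [0.249, 0.604, -0.754], 'torque': [-0.03, -0.039, 0.009], 'grip_force': 0.0, 'width': 0.995}
top 51.79918472984626 318.1443170987508 237.2864229679786 [0.312 0.011 1.356] [[0.001, -0.987, 0.162], [-1.0, -0.003, -0.015], [0.015, -0.162, -0.987]]
rack [([0.554, -0.149, 0.023], 0.78), ([0.697, 0.007, 0.063], 0.28)]
clip_1 [([0.537, -0.24, 0.055], 0.61), ([0.385, -0.161, 0.045], 0.58), ([0.559, -0.144, 0.059], 0.56), ([0.566, -0.045, 0.06], 0.52)]
card_1 [([0.565, 0.068, 0.078], 0.55), ([0.548, -0.245, 0.115], 0.52), ([0.571, -0.049, 0.114], 0.46), ([0.557, -0.149, 0.11], 0.44)]
basket [([0.544, 0.36, 0.005], 0.72)]
scene 55.68215916678072 313.05134716342036 238.9078341589833 [0.168 0.722 0.772] [[-0.894, -0.301, 0.331], [-0.447, 0.588, -0.674], [0.008, -0.751, -0.66]]
rack [([0.548, -0.104, 0.018], 0.73)]
clip_1 [([0.538, -0.24, 0.042], 0.77), ([0.566, -0.04, 0.045], 0.62), ([0.391, -0.153, 0.035], 0.6), ([0.556, -0.136, 0.044], 0.59)]
card_1 [([0.556, -0.144, 0.09], 0.7), ([0.546, -0.245, 0.092], 0.63), ([0.701, 0.178, 0.036], 0.58), ([0.567, 0.07, 0.044], 0.54), ([0.578, -0.049, 0.088], 0.49)]
basket [([0.55, 0.346, 0.011], 0.82), ([0.7, 0.177, 0.037], 0.31)]
```

View pics/top0.png

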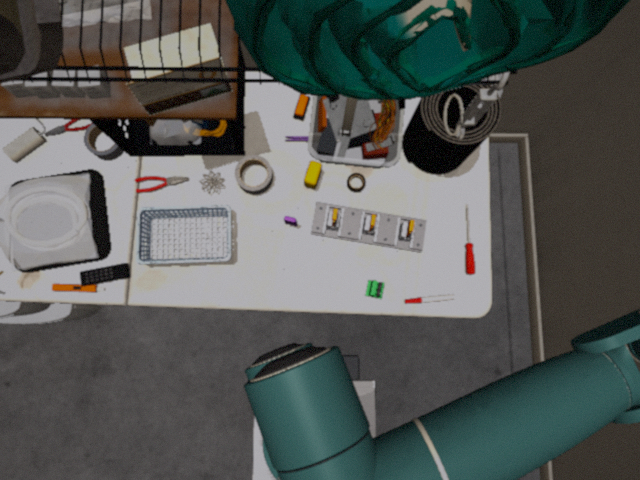

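View pics/scene0.png

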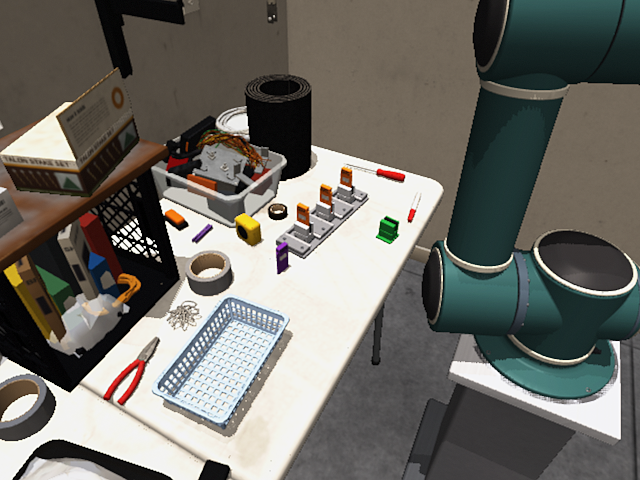

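The orange cards, in the top picture, are at about (333,213), (371,222) and (406,228), all in the grey rack. The look-alikes are the green clip at (375,289) and the purple card at (290,220). I choose the three orange cards, and next I get a closer view from the wrist.

```bash
cat > h.py <<'E'
from cell import manip, viewer, order, finder
import cv2,numpy as np
def pl(xyz,head):
    """units of turn, then of shift in the tool axes after the turn (tool down)"""
    o=manip.get_obs();R=np.array(o["tcp_rot"]);h=np.degrees(np.arctan2(R[1,0],R[0,0]))
    a=np.radians(head);X=np.array([np.cos(a),np.sin(a),0]);Z=np.array([0,0,-1.]);Y=np.cross(Z,X)
    d=np.array(xyz)-o["position"]
    print("pos",np.round(o["position"],4),"head",round(h,2),"turn",round((h-head)/45,3),"shift",np.round(np.array([X@d,Y@d,Z@d])/.08,3),"t",o["t"])
def wrist():
    o=manip.get_obs();T=np.eye(4);T[:3,:3]=o["tcp_rot"];T[:3,3]=o["position"]
    p=viewer.read_camera("wrist");return p,T@np.array(p["T_tool_cam"])
def ray(p,T,uv,z):
    f=240/np.tan(np.radians(p["vfov"])/2)
    d=T[:3,:3]@np.array([(uv[0]-p["cx"])/f,(uv[1]-p["cy"])/f,1]);c=T[:3,3]
    return (c+d*(z-c[2])/d[2])[:2]
E
python3 - <<'E'
from h import *
p,T=wrist();print(p["vfov"],np.round(p["T_tool_cam"],3).tolist())
pl([.47,-.14,.26],-8.5)
E
```

```text
69.92759718257162 [[-0.0, -0.966, -0.259, 0.066], [1.0, -0.0, -0.0, -0.0], [0.0, -0.259, 0.966, -0.143], [0.0, 0.0, 0.0, 1.0]]
pos [ 0.2733 -0.6172  0.2313] head 23.88 turn 0.72 shift [ 1.551 -6.263 -0.359] t 0.55
```

```bash
python3 -m crank '[[[0,0,-0.1],0.15,0],[[0,0,-0.1],0.15,0],[[0,0,-0.1],0.15,0],[[0,0,-0.06],0.15,0],[[0,0,0],0.12,0],[[0.17,-0.46,0],0,0],[[0.17,-0.46,0],0,0],[[0.17,-0.46,0],0,0],[[0.17,-0.46,0],0,0],[[0.17,-0.46,0],0,0]]'; python3 -m crank '[[[0.17,-0.46,0],0,0],[[0.17,-0.46,0],0,0],[[0.17,-0.46,0],0,0],[[0.17,-0.46,0],0,0],[[0.17,-0.46,0],0,0],[[0.17,-0.46,0],0,0],[[0.17,-0.46,0],0,0],[[0.17,-0.46,0],0,0],[[0.17,-0.3,0],0,0],[[0,0,0],0,0]]'
python3 - <<'E'
from h import *
pl([.54,-.14,.26],-8.5)
p,T=wrist();f=p["frame"];cv2.imwrite("pics/w1.png",f)
b,g,r=[f[...,i].astype(int) for i in range(3)]
m=((r>150)&(g>50)&(g<170)&(r-b>90)&(r-g>50)).astype(np.uint8)
n,l,s,c=cv2.connectedComponentsWithStats(m)
for i in range(1,n):
    if s[i,4]>60: print(s[i],np.round(c[i],1),np.round(ray(p,T,c[i],.113),4))
for k in("clip_1","card_1","rack"):
    print(k,[(np.round(d["position"],3).tolist(),round(d["p"],2)) for d in finder.find_in(p,k)])
E
```

```text
t: 1.38
position: [0.3682, -0.4437, 0.2602]
tcp_rot: [[0.989, -0.149, 0.0], [-0.149, -0.989, -0.0], [0.0, 0.0, -1.0]]
ft_force: [1.2, 0.3, 1.1]
width: 0.998
grip_force: 0.0
t: 2.22
position: [0.5379, -0.1448, 0.26]
tcp_rot: [[0.99, -0.144, 0.001], [-0.144, -0.99, 0.001], [0.0, -0.001, -1.0]]
ft_force: [0.6, 0.4, 0.1]
width: 0.998
grip_force: 0.0
pos [ 0.5379 -0.1448  0.26  ] head -8.3 turn 0.004 shift [ 0.017 -0.064  0.001] t 2.2167
[194 177  14  34 173] [199.8 193.5] [ 0.5795 -0.0484]
clip_1 [([0.552, -0.237, 0.06], 0.8), ([0.57, -0.15, 0.064], 0.77), ([0.4, -0.162, 0.037], 0.68)]
card_1 [([0.562, -0.148, 0.115], 0.92), ([0.58, -0.048, 0.108], 0.75), ([0.574, 0.063, 0.067], 0.71), ([0.554, -0.245, 0.107], 0.58), ([0.576, -0.066, 0.053], 0.26)]
rack [([0.572, -0.152, 0.018], 0.67)]
```

View pics/w1.png

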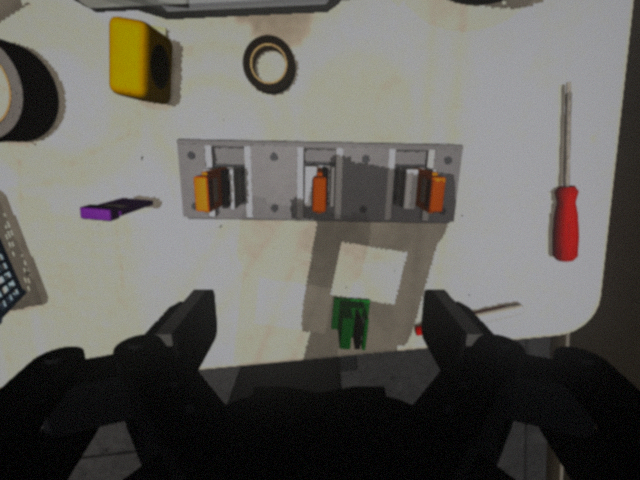

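Wrist view: the rack spans (179,139) to (462,222), with orange card tabs at about (202,192), (319,193) and (437,193). The green clip is at (350,322) and the purple card at (100,211), both outside the rack.

```bash
python3 - <<'E'
from h import *
p,T=wrist();f=p["frame"]
hsv=cv2.cvtColor(cv2.GaussianBlur(f,(3,3),0),cv2.COLOR_BGR2HSV)
m=cv2.inRange(hsv,(3,140,140),(20,255,255)); m[240:]=0
n,l,s,c=cv2.connectedComponentsWithStats(m)
for i in range(1,n):
    if s[i,4]>60: print(s[i],np.round(c[i],1),np.round(ray(p,T,c[i],.113),4))
for uv in[(179,139),(462,145),(454,222),(184,219)]: print(uv,np.round(ray(p,T,uv,.019),4))
cr=cv2.resize(f[130:230,170:470],None,fx=2.66,fy=2.66,interpolation=cv2.INTER_CUBIC);cv2.imwrite("pics/w1c.png",cr)
E
```

```text
[427 175  12  32 249] [431.4 188.3] [ 0.5528 -0.2469]
[188 176  15  35 388] [194.8 192.8] [ 0.5788 -0.049 ]
[307 176  11  32 258] [313.  191.4] [ 0.5651 -0.1479]
(179, 139) [ 0.6305 -0.0108]
(462, 145) [ 0.579  -0.3114]
(454, 222) [ 0.4949 -0.2987]
(184, 219) [0.5443 0.0058]
```

View pics/w1c.png

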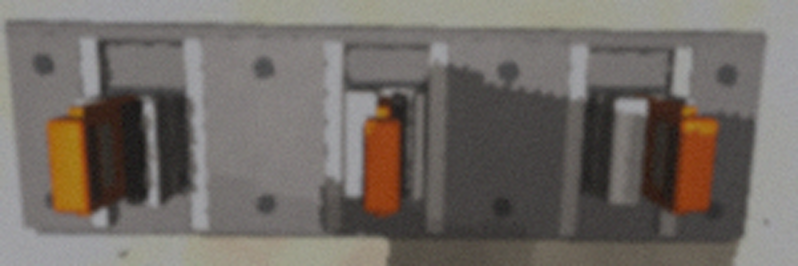

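```bash
python3 - <<'E'
from h import *
o=manip.get_obs();print(o["ft_force"],o["position"])
p,T=wrist()
for uv in[(195.5,192),(314,192),(432.5,192)]: print(np.round(ray(p,T,uv,.113),4))
pl([.565,-.148,.086],-8.8)
E
```

```text
[-0.83275529 -0.18963912  0.6475085 ] [ 0.53558478 -0.14937875  0.26019268]
[ 0.5794 -0.05  ]
[ 0.5644 -0.1489]
[ 0.5495 -0.2479]
pos [ 0.5355 -0.1495  0.2602] head -8.59 turn 0.005 shift [ 0.361 -0.075  2.178] t 2.5167
```

```bash
python3 -m crank '[[[0.18,-0.03,0.3],0,0.3],[[0.18,-0.03,0.4],0,0.5],[[0,0,0.4],0,0.5],[[0,0,0.4],0,0.5],[[0,0,0.3],0,0.5],[[0,0,0.2],0,0.5],[[0,0,0.17],0,0.5],[[0,0,0],0,0.5],[[0,0,0],0,0.5]]' 20
python3 - <<'E'
from h import *
pl([.5645,-.1488,.086],-8.6)
p,T=wrist();cv2.imwrite("pics/w2.png",p["frame"])
E
```

```text
t: 3.27
position: [0.565, -0.1486, 0.0868]
tcp_rot: [[0.989, -0.149, -0.0], [-0.149, -0.989, 0.0], [-0.0, -0.0, -1.0]]
ft_force: [0.4, 0.0, 0.1]
width: 0.503
grip_force: 0.0
pos [ 0.565  -0.1486  0.0868] head -8.57 turn 0.001 shift [-0.006  0.003  0.01 ] t 3.2667
```

View pics/w2.png

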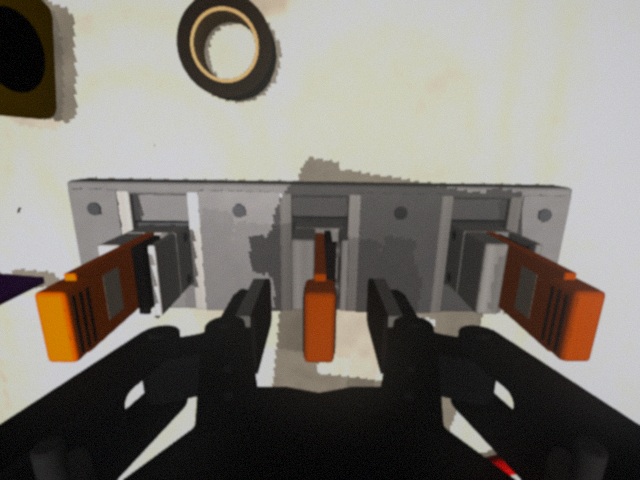

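The middle tab at (319,320) is centred between the pads at (258,320) and (380,320). I close gently and then tug in small steps.

```bash
python3 -m crank '[[[0,0,0],0,0.8],[[0,0,0],0,1],[[0,0,0],0,1],[[0,0,0],0,1],[[0,0,0],0,1],[[0,0,0],0,1]]' 20; python3 -m crank '[[[0,0,-0.01],0,1],[[0,0,0],0,1]]'; python3 -m crank '[[[0,0,-0.008],0,1],[[0,0,0],0,1]]'
```

```text
t: 3.82
position: [0.5657, -0.1484, 0.0877]
tcp_rot: [[0.989, -0.148, 0.002], [-0.148, -0.989, -0.001], [0.002, 0.001, -1.0]]
ft_force: [-0.5, -0.5, 5.8]
width: 0.132
grip_force: 26.9
t: 3.98
position: [0.5653, -0.1481, 0.0877]
tcp_rot: [[0.989, -0.148, 0.0], [-0.148, -0.989, -0.0], [0.0, 0.0, -1.0]]
ft_force: [-0.9, 0.0, 2.8]
width: 0.132
grip_force: 26.4
t: 4.15
position: [0.5651, -0.148, 0.0878]
tcp_rot: [[0.989, -0.148, -0.0], [-0.148, -0.989, 0.0], [-0.0, -0.0, -1.0]]
ft_force: [-0.3, -1.3, -1.8]
width: 0.135
grip_force: 25.7
```

```bash
python3 -m crank '[[[0,0,-0.008],0,1],[[0,0,0],0,1]]'; python3 -m crank '[[[0,0,-0.008],0,1],[[0,0,0],0,1]]'
```

```text
t: 4.32
position: [0.5651, -0.148, 0.0884]
tcp_rot: [[0.989, -0.148, -0.0], [-0.148, -0.989, 0.0], [-0.0, -0.0, -1.0]]
ft_force: [-0.2, -0.3, -1.4]
width: 0.133
grip_force: 25.7
t: 4.48
position: [0.5651, -0.1481, 0.0891]
tcp_rot: [[0.989, -0.148, -0.0], [-0.148, -0.989, 0.0], [-0.0, -0.0, -1.0]]
ft_force: [0.1, 0.1, -2.3]
width: 0.136
grip_force: 25.6
```

```bash
python3 -m crank '[[[0,0,-0.006],0,1],[[0,0,0],0,1]]'; python3 -m crank '[[[0,0,-0.006],0,1],[[0,0,0],0,1]]'
```

```text
t: 4.65
position: [0.5651, -0.1481, 0.0896]
tcp_rot: [[0.989, -0.148, -0.0], [-0.148, -0.989, 0.0], [-0.0, -0.0, -1.0]]
ft_force: [0.4, -0.7, -3.4]
width: 0.134
grip_force: 25.5
t: 4.82
position: [0.5651, -0.1481, 0.0902]
tcp_rot: [[0.989, -0.148, -0.0], [-0.148, -0.989, 0.0], [-0.0, -0.0, -1.0]]
ft_force: [-0.1, 0.2, -3.6]
width: 0.134
grip_force: 25.5
```

```bash
python3 -m crank '[[[0,0,-0.006],0,1],[[0,0,0],0,1]]'; python3 -m crank '[[[0,0,-0.006],0,1],[[0,0,0],0,1]]'
```

```text
t: 4.98
position: [0.5652, -0.1481, 0.0907]
tcp_rot: [[0.989, -0.148, -0.0], [-0.148, -0.989, 0.0], [-0.0, -0.0, -1.0]]
ft_force: [-1.1, -0.3, -3.4]
width: 0.136
grip_force: 25.5
t: 5.15
position: [0.5652, -0.1481, 0.0912]
tcp_rot: [[0.989, -0.148, 0.0], [-0.148, -0.989, -0.0], [0.0, -0.0, -1.0]]
ft_force: [-0.8, -0.3, -3.3]
width: 0.135
grip_force: 25.5
```

```bash
python3 -m crank '[[[0,0,-0.006],0,1],[[0,0,0],0,1]]'
```

```text
t: 5.32
position: [0.5652, -0.1481, 0.0917]
tcp_rot: [[0.989, -0.148, 0.0], [-0.148, -0.989, -0.0], [0.0, 0.0, -1.0]]
ft_force: [-0.6, -0.5, -2.1]
width: 0.138
grip_force: 25.5
```

```bash
python3 -m crank '[[[0,0,-0.01],0,1],[[0,0,-0.01],0,1],[[0,0,-0.01],0,1]]'; python3 -m crank '[[[0,0,-0.02],0,1],[[0,0,-0.02],0,1]]'; python3 -c "
from h import *
p,T=wrist();cv2.imwrite('pics/w3.png',p['frame'])"
```

```text
t: 5.57
position: [0.5652, -0.1481, 0.0941]
tcp_rot: [[0.989, -0.148, 0.0], [-0.148, -0.989, 0.0], [0.0, -0.0, -1.0]]
ft_force: [0.1, -0.3, -3.5]
width: 0.136
grip_force: 25.5
t: 5.73
position: [0.5652, -0.1481, 0.0974]
tcp_rot: [[0.989, -0.148, -0.0], [-0.148, -0.989, 0.0], [-0.0, -0.0, -1.0]]
ft_force: [0.1, -0.7, -4.2]
width: 0.135
grip_force: 25.5
```

View pics/w3.png

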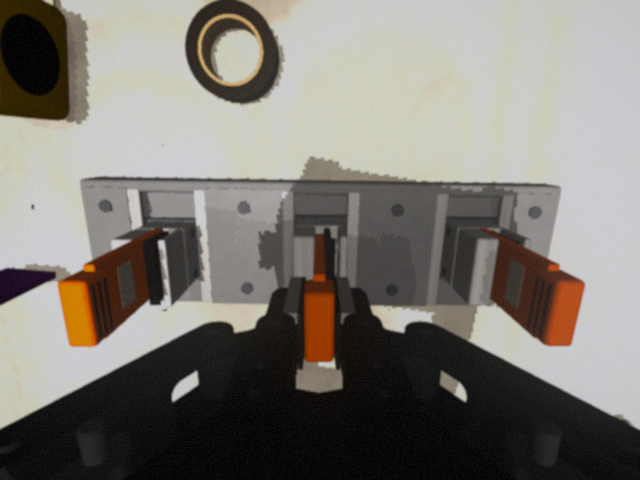

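The middle card is sliding out at 3 to 4 N: it has risen about 10 mm and has not shifted in the pads (319,320). So the middle clip is the weak one, and I draw its card out.

```bash
python3 -m crank '[[[0,0,-0.06],0,1],[[0,0,-0.06],0,1],[[0,0,-0.06],0,1],[[0,0,-0.06],0,1],[[0,0,-0.1],0,1],[[0,0,-0.3],0,1],[[0,0,-0.4],0,1],[[0,0,-0.4],0,1],[[0,0,-0.4],0,1],[[0,0,-0.1],0,1]]'; python3 - <<'E'
from h import *
p=viewer.read_camera("top")
f=240/np.tan(np.radians(p["vfov"])/2);T=np.eye(4);T[:3,:3]=p["orientation"];T[:3,3]=p["xyz"]
for uv in[(138,207),(231,206),(234,263),(148,267)]: print(uv,np.round(ray(p,T,uv,.062),4))
s=p["frame"][190:280,120:250];cv2.imwrite("pics/b.png",cv2.resize(s,None,fx=5,fy=5))
for d in finder.find_in(p,"basket"):print(d)
pl([.55,.33,.25],-8.6)
E
```

```text
t: 6.62
position: [0.5662, -0.1484, 0.2593]
tcp_rot: [[0.989, -0.148, 0.007], [-0.148, -0.989, -0.002], [0.007, 0.001, -1.0]]
ft_force: [-0.3, -0.8, -0.3]
width: 0.135
grip_force: 25.9
(138, 207) [0.6047 0.4711]
(231, 206) [0.6085 0.224 ]
(234, 263) [0.4553 0.2117]
(148, 267) [0.4443 0.4356]
{'position': [0.5439, 0.3608, 0.0064], 'p': 0.81}
pos [ 0.5658 -0.1483  0.2555] head -8.52 turn 0.002 shift [-1.09  -5.881  0.069] t 6.7167
```

View pics/b.png

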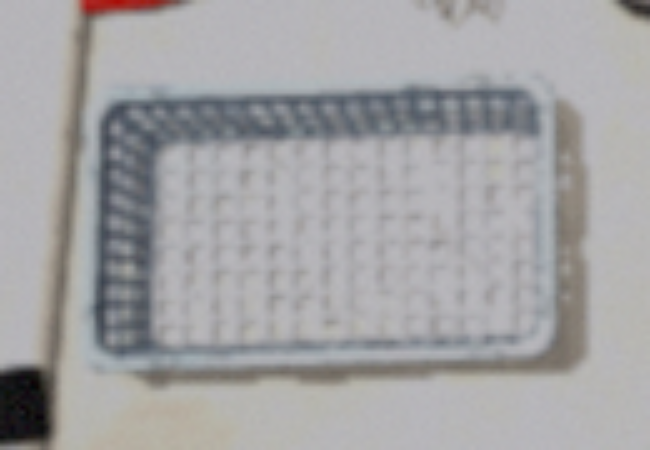

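```bash
python3 -m crank '[[[-0.1,-0.45,0],0,1],[[-0.1,-0.46,0],0,1],[[-0.1,-0.46,0],0,1],[[-0.1,-0.46,0],0,1],[[-0.1,-0.46,0],0,1],[[-0.1,-0.46,0],0,1],[[-0.1,-0.46,0],0,1],[[-0.1,-0.46,0],0,1],[[-0.1,-0.46,0],0,1],[[-0.1,-0.46,0],0,1]]'; python3 -m crank '[[[-0.1,-0.46,0],0,1],[[-0.1,-0.46,0],0,1],[[-0.1,-0.46,0],0,1],[[-0.1,-0.4,0],0,1],[[0,0,0],0,1],[[0,0,0],0,1]]'
python3 - <<'E'
from h import *
pl([.529,.375,.064],-8.6)
p,T=wrist();cv2.imwrite("pics/w4.png",p["frame"])
E
```

```text
t: 7.55
position: [0.5396, 0.2286, 0.251]
tcp_rot: [[0.989, -0.148, -0.001], [-0.148, -0.989, -0.001], [-0.001, 0.001, -1.0]]
ft_force: [1.6, -0.8, 0.1]
width: 0.133
grip_force: 25.9
t: 8.05
position: [0.5291, 0.3737, 0.2504]
tcp_rot: [[0.989, -0.146, -0.002], [-0.146, -0.989, -0.001], [-0.002, 0.002, -1.0]]
ft_force: [-0.7, -0.4, -0.5]
width: 0.132
grip_force: 25.9
pos [0.5291 0.3737 0.2504] head -8.38 turn 0.005 shift [-0.004 -0.016  2.329] t 8.05
```

View pics/w4.png

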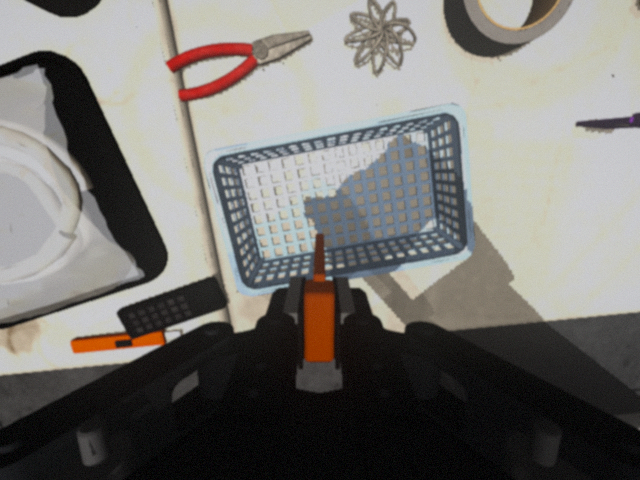

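The card is held over the basket. The rim corners are at about (213,155), (460,107), (470,248) and (240,290), and the floor centre is near (343,197).

```bash
python3 - <<'E'
from h import *
p,T=wrist()
print(ray(p,T,(343,197),.003))
for uv in[(213,155),(460,107),(470,248),(240,290)]: print(np.round(ray(p,T,uv,.062),4))
E
```

```text
[0.53465062 0.34416577]
[0.6011 0.4627]
[0.6094 0.2315]
[0.4736 0.227 ]
[0.4632 0.4659]
```

```bash
python3 -m crank '[[[0.07,0,0.3],0,1],[[0,0,0.4],0,1],[[0,0,0.4],0,1],[[0,0,0.4],0,1],[[0,0,0.35],0,1],[[0,0,0.25],0,1],[[0,0,0.15],0,1],[[0,0,0.06],0,1],[[0,0,0],0,1],[[0,0,0],0,1]]'; python3 -m crank '[[[0,0,0],0,0.8],[[0,0,0],0,0.6],[[0,0,0],0,0.4],[[0,0,0],0,0.4],[[0,0,-0.2],0,0.4],[[0,0,-0.4],0,0.4],[[0,0,-0.4],0,0.4],[[0,0,-0.4],0,0.4],[[0,0,-0.4],0,0.4],[[0,0,0],0,0.4]]'
python3 - <<'E'
from h import *
p,T=wrist();cv2.imwrite("pics/w5.png",p["frame"])
for d in finder.find_in(p,"card_1"):print(d)
pl([.42,-.12,.23],-8.6)
E
```

```text
t: 8.98
position: [0.5361, 0.3715, 0.069]
tcp_rot: [[0.989, -0.149, 0.001], [-0.149, -0.989, 0.001], [0.001, -0.001, -1.0]]
ft_force: [-0.1, 0.4, 0.1]
width: 0.132
grip_force: 25.9
t: 9.82
position: [0.5368, 0.3726, 0.2194]
tcp_rot: [[0.989, -0.148, 0.008], [-0.148, -0.989, 0.005], [0.007, -0.006, -1.0]]
ft_force: [-0.8, 0.9, 2.1]
width: 0.597
grip_force: 0.0
{'position': [0.5346, 0.3867, 0.0695], 'p': 0.85}
{'position': [0.5782, 0.0858, 0.0183], 'p': 0.64}
pos [0.5358 0.372  0.2134] head -8.51 turn 0.002 shift [-0.512  6.297 -0.208] t 9.9167
```

View pics/w5.png

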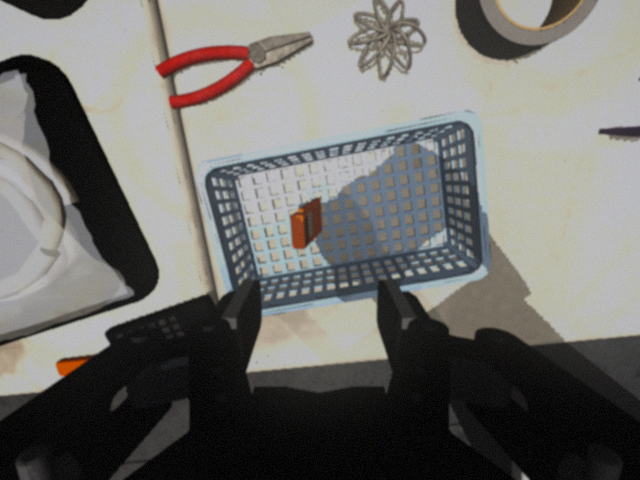

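The card is out and stands in the basket at (306,222). Next I go back for the middle clip.

```bash
python3 -m crank '[[[0.1,0.45,0],0,0.35],[[0.1,0.46,0],0,0.35],[[0.1,0.46,0],0,0.35],[[0.1,0.46,0],0,0.35],[[0.1,0.46,0],0,0.35],[[0.1,0.46,0],0,0.35],[[0.1,0.46,0],0,0.35],[[0.1,0.46,0],0,0.35],[[0.1,0.46,0],0,0.35],[[0.1,0.46,0],0,0.35]]'; python3 -m crank '[[[0.1,0.46,0],0,0.35],[[0.1,0.46,0],0,0.35],[[0.1,0.46,0],0,0.35],[[0.03,0.37,0],0,0.35],[[0,0,0],0,0.35],[[0,0,0],0,0.35],[[0,0,0],0,0.35]]'
python3 - <<'E'
from h import *
p,T=wrist()
for k in("clip_1","card_1"):
    print(k,[(np.round(d["position"],3).tolist(),round(d["p"],2)) for d in finder.find_in(p,k)])
g=cv2.cvtColor(p["frame"],cv2.COLOR_BGR2GRAY).astype(int)
cv2.imwrite("pics/w6.png",cv2.resize(p["frame"][140:340,190:460],None,fx=2.9,fy=2.9,interpolation=cv2.INTER_CUBIC))
pl([.565,-.148,.026],-8.7)
E
```

```text
t: 10.75
position: [0.5595, -0.0051, 0.2104]
tcp_rot: [[0.989, -0.148, -0.001], [-0.148, -0.989, 0.0], [-0.001, 0.0, -1.0]]
ft_force: [1.8, 0.6, 0.0]
width: 0.652
grip_force: 0.0
t: 11.33
position: [0.5653, -0.1453, 0.2106]
tcp_rot: [[0.989, -0.148, -0.001], [-0.148, -0.989, 0.001], [-0.001, -0.0, -1.0]]
ft_force: [-0.1, 0.5, 0.4]
width: 0.65
grip_force: 0.0
clip_1 [([0.555, -0.238, 0.049], 0.89), ([0.569, -0.15, 0.062], 0.62), ([0.405, -0.16, 0.028], 0.57)]
card_1 [([0.574, 0.064, 0.057], 0.97), ([0.553, -0.244, 0.105], 0.78), ([0.582, -0.048, 0.102], 0.63)]
pos [ 0.5656 -0.1446  0.2114] head -8.44 turn 0.006 shift [-1.000e-03  4.300e-02  2.317e+00] t 11.4833
```

View pics/w6.png

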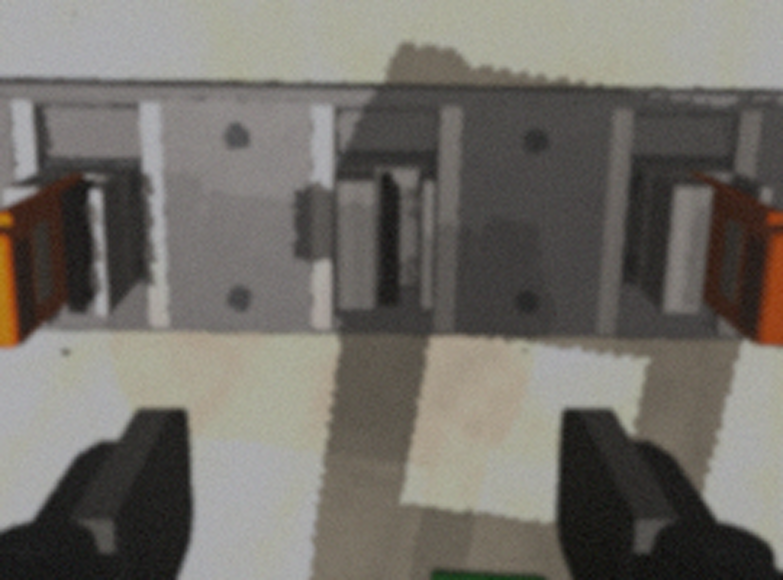

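The middle clip is empty and seated. Its block spans (335,170) to (435,310) in the crop, which puts its centre at about (323,223) in the full picture.

```bash
python3 - <<'E'
from h import *
p,T=wrist();print(ray(p,T,(322.8,222.8),.060))
c=ray(p,T,(322.8,222.8),.060);pl([c[0],c[1],.027],-8.7)
E
```

```text
[ 0.56603062 -0.1474579 ]
pos [ 0.5656 -0.1447  0.2115] head -8.44 turn 0.006 shift [0.01  0.034 2.306] t 11.5333
```

```bash
python3 -m crank '[[[0.01,0.035,0.3],0.006,0.35],[[0,0,0.4],0,0.35],[[0,0,0.4],0,0.35],[[0,0,0.4],0,0.35],[[0,0,0.35],0,0.35],[[0,0,0.25],0,0.35],[[0,0,0.15],0,0.35],[[0,0,0.05],0,0.35],[[0,0,0],0,0.35],[[0,0,0],0,0.35]]' 20; python3 -m crank '[[[0,0,0],0,0.6],[[0,0,0],0,0.75],[[0,0,0],0,0.8],[[0,0,0],0,0.8],[[0,0,0],0,0.8],[[0,0,0],0,0.8]]'
```

```text
t: 12.37
position: [0.5666, -0.1486, 0.029]
tcp_rot: [[0.988, -0.152, 0.001], [-0.152, -0.988, -0.0], [0.002, 0.0, -1.0]]
ft_force: [0.4, 0.0, 0.7]
width: 0.651
grip_force: 0.0
t: 12.87
position: [0.5665, -0.1488, 0.029]
tcp_rot: [[0.988, -0.153, 0.002], [-0.153, -0.988, -0.0], [0.002, 0.0, -1.0]]
ft_force: [-1.0, 1.8, 6.8]
width: 0.345
grip_force: 21.7
```

```bash
python3 -m crank '[[[0,0,-0.01],0,1],[[0,0,-0.01],0,1],[[0,0,0],0,1]]' 40; python3 -m crank '[[[-0.06,0,0],0,1],[[-0.1,0,0],0,1],[[0,0,0],0,1]]'
```

```text
t: 13.12
position: [0.5659, -0.1486, 0.0294]
tcp_rot: [[0.988, -0.153, 0.0], [-0.153, -0.988, -0.0], [0.0, 0.0, -1.0]]
ft_force: [0.0, -0.0, -2.2]
width: 0.342
grip_force: 39.7
t: 13.37
position: [0.5521, -0.1465, 0.0292]
tcp_rot: [[0.988, -0.153, -0.0], [-0.153, -0.988, 0.0], [-0.0, 0.0, -1.0]]
ft_force: [-0.4, 0.5, -1.4]
width: 0.341
grip_force: 39.6
```

```bash
python3 -m crank '[[[-0.15,0,0],0,1],[[-0.2,0,0],0,1],[[-0.2,0,0],0,1],[[0,0,0],0,1]]'; python3 -m crank '[[[-0.2,0,0],0,1],[[-0.2,0,0],0,1],[[-0.05,0,0],0,1],[[0,0,0],0,1],[[0,0,0],0,1]]'
```

```text
t: 13.7
position: [0.5081, -0.1396, 0.0294]
tcp_rot: [[0.988, -0.153, 0.0], [-0.153, -0.988, -0.0], [0.0, 0.0, -1.0]]
ft_force: [-0.9, -0.6, -1.7]
width: 0.345
grip_force: 39.6
t: 14.12
position: [0.4749, -0.1346, 0.0295]
tcp_rot: [[0.988, -0.153, 0.001], [-0.153, -0.988, -0.0], [0.001, 0.0, -1.0]]
ft_force: [1.2, -0.3, -2.0]
width: 0.347
grip_force: 39.6
```

```bash
python3 -m crank '[[[0,0,-0.05],0,1],[[0,0,-0.1],0,1],[[0,0,0],0,1]]'; python3 -m crank '[[[0,0,-0.3],0,1],[[0,0,-0.4],0,1],[[0,0,-0.4],0,1],[[0,0,-0.4],0,1],[[0,0,-0.4],0,1],[[0,0,-0.2],0,1],[[0,0,0],0,1],[[0,0,0],0,1]]'
python3 - <<'E'
from h import *
p,T=wrist()
for k in("clip_1","card_1"):
    print(k,[(np.round(d["position"],3).tolist(),round(d["p"],2)) for d in finder.find_in(p,k)])
pl([.537,.280,.2],-8.8)
E
```

```text
t: 14.37
position: [0.4753, -0.1347, 0.043]
tcp_rot: [[0.988, -0.153, 0.002], [-0.153, -0.988, -0.001], [0.002, 0.0, -1.0]]
ft_force: [0.2, -0.3, -2.0]
width: 0.344
grip_force: 39.7
t: 15.03
position: [0.4746, -0.1345, 0.2098]
tcp_rot: [[0.988, -0.153, 0.002], [-0.153, -0.988, -0.0], [0.002, 0.0, -1.0]]
ft_force: [-0.6, -0.1, -3.0]
width: 0.345
grip_force: 40.2
clip_1 [([0.481, -0.137, 0.242], 0.96), ([0.544, -0.236, 0.058], 0.75), ([0.572, -0.064, 0.052], 0.63), ([0.407, -0.178, 0.021], 0.52), ([0.488, -0.423, 0.022], 0.48)]
card_1 [([0.573, 0.058, 0.076], 0.85), ([0.551, -0.243, 0.109], 0.81), ([0.579, -0.052, 0.105], 0.62)]
pos [ 0.4738 -0.1343  0.2077] head -8.79 turn 0.0 shift [-0.012 -5.238  0.096] t 15.1833
```

Clip in hand, the other two cards seated. I carry it to the basket.

```bash
python3 -m crank '[[[0,-0.3,0],0,1],[[0,-0.45,0],0,1],[[0,-0.45,0],0,1],[[0,-0.45,0],0,1],[[0,-0.45,0],0,1],[[0,-0.45,0],0,1],[[0,-0.45,0],0,1],[[0,-0.45,0],0,1],[[0,-0.45,0],0,1],[[0,-0.45,0],0,1]]'; python3 -m crank '[[[0,-0.45,0],0,1],[[0,-0.3,0],0,1],[[0,-0.15,0],0,1],[[0,0,0],0,1],[[0,0,0],0,1]]'
python3 - <<'E'
from h import *
pl([.537,.280,.032],-8.8)
p,T=wrist()
s=viewer.read_camera("scene");cv2.imwrite("pics/s1.png",s["frame"])
for n,q in(("w",p),("s",s)):
    for k in("card_1","basket"): print(n,k,[(np.round(d["position"],3).tolist(),round(d["p"],2)) for d in finder.find_in(q,k)])
E
```

```text
t: 16.02
position: [0.5269, 0.2113, 0.2078]
tcp_rot: [[0.988, -0.153, -0.002], [-0.153, -0.988, -0.001], [-0.002, 0.001, -1.0]]
ft_force: [0.7, -1.0, -2.0]
width: 0.343
grip_force: 40.3
t: 16.43
position: [0.5381, 0.2803, 0.2081]
tcp_rot: [[0.988, -0.152, -0.002], [-0.152, -0.988, -0.001], [-0.001, 0.001, -1.0]]
ft_force: [-0.5, -0.7, -2.3]
width: 0.347
grip_force: 40.4
pos [0.5381 0.2803 0.2081] head -8.75 turn 0.001 shift [-0.013  0.006  2.201] t 16.4333
w card_1 [([0.574, 0.08, 0.078], 0.81), ([0.538, 0.412, 0.01], 0.79)]
w basket [([0.55, 0.369, 0.026], 0.95)]
s card_1 [([0.536, 0.41, 0.01], 0.89), ([0.543, -0.248, 0.092], 0.73), ([0.564, 0.071, 0.044], 0.69), ([0.578, -0.05, 0.089], 0.65)]
s basket [([0.558, 0.337, 0.017], 0.75)]
```

```bash
python3 -m crank '[[[-0.06,-0.24,0.2],0,1],[[0,0,0.4],0,1],[[0,0,0.4],0,1],[[0,0,0.4],0,1],[[0,0,0.3],0,1],[[0,0,0.25],0,1],[[0,0,0.15],0,1],[[0,0,0.1],0,1],[[0,0,0],0,1],[[0,0,0],0,1]]'; python3 -m crank '[[[0,0,0.03],0,1],[[0,0,0.02],0,1],[[0,0,0],0,1]]'
```

```text
t: 17.57
position: [0.537, 0.3004, 0.0341]
tcp_rot: [[0.988, -0.153, 0.001], [-0.153, -0.988, 0.0], [0.001, -0.0, -1.0]]
ft_force: [0.1, -0.3, -1.1]
width: 0.348
grip_force: 40.4
t: 17.82
position: [0.5368, 0.3005, 0.0297]
tcp_rot: [[0.988, -0.153, 0.001], [-0.153, -0.988, 0.0], [0.001, -0.0, -1.0]]
ft_force: [-0.8, 0.5, -2.5]
width: 0.345
grip_force: 40.4
```

```bash
python3 -m crank '[[[0,0,0.02],0,1],[[0,0,0.02],0,1],[[0,0,0],0,1]]'; python3 -m crank '[[[0,0,0],0,0.58],[[0,0,0],0,0.5],[[0,0,0],0,0.5],[[0,0,-0.1],0,0.5],[[0,0,-0.3],0,0.5],[[0,0,-0.4],0,0.5],[[0,0,-0.4],0,0.5],[[0,0,-0.4],0,0.5],[[0,0,-0.4],0,0.5],[[0,0,0],0,0.5]]'; python3 -m crank '[[[0,0,0],0,0.5],[[0,0,0],0,0.5],[[0,0,0],0,0.5],[[0,0,0],0,0.5],[[0,0,0],0,0.5]]'
python3 - <<'E'
from h import *
p,T=wrist();s=viewer.read_camera("scene");q=viewer.read_camera("top")
for n,q in(("w",p),("s",s),("t",q)):
    for k in("card_1","clip_1"): print(n,k,[(np.round(d["position"],3).tolist(),round(d["p"],2)) for d in finder.find_in(q,k)])
E
```

```text
t: 18.07
position: [0.5365, 0.3003, 0.0258]
tcp_rot: [[0.988, -0.153, -0.0], [-0.153, -0.988, -0.0], [-0.0, 0.0, -1.0]]
ft_force: [0.5, 1.6, -1.8]
width: 0.345
grip_force: 40.4
t: 18.9
position: [0.5382, 0.3012, 0.1942]
tcp_rot: [[0.988, -0.153, 0.008], [-0.153, -0.988, 0.004], [0.007, -0.005, -1.0]]
ft_force: [0.3, 0.1, 1.1]
width: 0.504
grip_force: 0.0
t: 19.32
position: [0.5363, 0.3002, 0.1851]
tcp_rot: [[0.988, -0.153, -0.001], [-0.153, -0.988, -0.001], [-0.001, 0.001, -1.0]]
ft_force: [-0.8, -0.1, -0.3]
width: 0.498
grip_force: 0.0
w card_1 [([0.542, 0.414, 0.008], 0.95), ([0.574, 0.08, 0.066], 0.69), ([0.544, 0.342, 0.024], 0.58)]
w clip_1 [([0.536, 0.298, 0.054], 0.89)]
s card_1 [([0.536, 0.411, 0.011], 0.94), ([0.576, -0.05, 0.088], 0.73), ([0.566, 0.07, 0.044], 0.57), ([0.54, -0.248, 0.086], 0.49)]
s clip_1 [([0.388, -0.152, 0.035], 0.96), ([0.526, 0.314, 0.038], 0.71), ([0.569, -0.038, 0.045], 0.61)]
t card_1 [([0.538, 0.414, 0.008], 0.63), ([0.573, -0.049, 0.111], 0.63), ([0.548, -0.246, 0.111], 0.58)]
t clip_1 [([0.383, -0.162, 0.043], 0.85), ([0.572, -0.047, 0.113], 0.67), ([0.566, -0.046, 0.062], 0.6), ([0.536, -0.24, 0.053], 0.5), ([0.485, -0.428, 0.019], 0.16)]
```

Clip and card are both in the basket, and the sound clips' cards are where they were. I hand the job in.

```bash
python3 -c "
from cell import order
print(order.sign_off())"
```

```text
the job is handed in; nothing more can be done
None
```

The job is handed in: the middle clip was the weak one (its card slid at 3 to 4 N), I drew its card first, then slid the clip out, and the camera detections put both in the blue basket; I never tugged or touched the other two clips. It took about 19 s of the 72 s.

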